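# Right the toppled beater and press it home in the mixer's drive head

### The job

The mixer's beater has been knocked over: stand it upright on the bench on its cross-shaped foot and let go of it. Then pick it up again, turn it until its cross key meshes with the slot in the mixer's drive head, slide it fully home until the collar meets the rim, and finish while still gripping it and pressing it down against the spring, so that a colleague can fit the locking clip. Leave everything else on the bench where it is.

Things in the scene. Friction and masses are not known exactly. Their poses are not given: they have to be found in the camera images.
- beater_mid (a point): Centre of the beater (116 mm long, 0.2 kg), half-way along. Its own x runs along it from foot to cap; it begins lying on its side, x level, cap towards the robot and its right, resting on flats of collar and cap with its axis 22 mm above the bench. It can also stand on its foot, cap up. Flats and key bars face along its y and z: every quarter turn about x fits the same.
- beater_cap (a point): Middle of the beater's cap, a grey plastic block 44 x 44 mm, 22 mm along the axis, at the top end; 105 mm from the foot's end face. Same axes as the beater's centre. Below the cap a round steel stem, 22 mm across, runs for 59 mm down to the collar's teeth.
- beater_foot (a point): Centre of the end face of the beater's foot, same axes. From here along x: 0 to 20 mm a steel cross key, two crossed bars along y and z, 32 mm tip to tip, 9 mm thick (the first 6 mm taper as a lead-in, to 30 mm and 6 mm at the end); 20 to 27 mm a square steel collar 44 x 44 mm; four small teeth on it reach to 35.5 mm.
- beater: The whole beater; its origin and axes are those of the centre of the foot's end face.
- mixer: Bench mixer, fixed: grey box with steel top, 140 x 120 mm, 62 mm high, origin under its centre. On its middle sits the drive head: a steel block 52 x 52 mm, 16 mm high, and on that a round steel collar 49 mm across, 8 mm high. The head's turn on the mixer differs from run to run; stiff friction (0.6 N m) holds it.
- head_mouth (a point): Centre of the drive head's mouth, 86 mm above the bench, z up. Going down: 0 to 8 mm a round funnel, 41 mm narrowing to 35 mm across, which takes the key at any turn; 8 to 24 mm a cross slot 34 mm tip to tip, 12 mm wide, its bars along this point's x and y and square to the block's sides. Beater home: its collar on the rim, its foot 20 mm below this point.
- spring_pin (a joint): Spring pin in the slot that pushes the beater out again: m pressed down, 0 at rest (its top then 10 mm below the mouth), 0.010 when the beater is fully home. It pushes back with 4 N at rest and 9 N at 0.010, more than the beater weighs, so the beater rises if let go.
- vial: Small amber vial, 34 mm across, 62 mm tall, on the bench between mixer and beater; origin under its centre.
- jar: White jar, 66 mm across, 60 mm tall; origin under its centre.
- flask: White bottle, 72 mm across, 190 mm tall; origin under its centre.
- bowl: Steel bowl, 120 mm across, 50 mm high; origin under its centre.
- syringe: Large empty syringe lying beyond the mixer and beater, about 180 mm long, 28 mm thick; origin at its finger flange, x towards its nozzle (130 mm away).
- brush: Brush lying on the bench; its origin lies below the middle, handle to its own -x.
- beaker: Steel cup, 70 mm across, 70 mm high; origin under its centre.
There are look-alikes about, which are no part of the job. What is shaped like the beater but orange is not meant. Leave any green look-alike of the mixer alone.

How it is judged:
On the way, in this order (a step that is already met when the one before it is completed fails the run):
1. the beater stands upright on its foot on the bench, let go (angle between beater's own x axis and vertical below 0.1 rad and height (world z) of beater_foot below 0.006 m and contact force between the fingers and beater below 0.1 N and linear speed of beater below 0.02 m/s), for 0.3 s.
2. the key has meshed: it has entered the cross slot of the drive head (z of beater_foot in the frame of head_mouth below -0.0115 m and horizontal distance between beater_foot and head_mouth below 0.004 m and angle between beater's own x axis and vertical below 0.15 rad), for 0.1 s.
At the end, for the whole second after the job is handed in: Still held: the beater is upright (within 0.08 rad), its key centred in the drive head within 3.5 mm and at least 17.5 mm below the mouth (20 mm is fully home), the spring pin pressed down by at least 7.5 mm, the beater at rest (under 0.02 m/s), and the fingers gripping it with more than 2 N (z of beater_foot in the frame of head_mouth below -0.0175 m and horizontal distance between beater_foot and head_mouth below 0.0035 m and angle between beater's own x axis and vertical below 0.08 rad and value of joint spring_pin above 0.0075 m and contact force between the fingers and beater above 2 N and linear speed of beater below 0.02 m/s); the arm keeps its last pose, push and grip.
It fails at once if a bystander was moved by more than 30 mm (distance of any of vial, jar, flask, bowl, syringe, brush, beaker from where it was at the start of the episode above 0.03 m).
It fails at once if the beater fell off the bench (height (world z) of beater_mid below -0.05 m).
It also fails if it takes over 61 s, if anything falls off the work surface, if the arm or the gripper's body presses on something with over 40 N, if the wrist force passes 120 N, or if a joint passes its speed limit or range.

### The arm

A 7-joint arm with a two-finger parallel gripper is mounted at the origin on the work surface. World frame = base frame: x ahead of the robot, y to its left, z up, the work surface at z = 0. Lengths are in m, angles in rad, forces in N, time in s.
With the tool pointing down it reaches from about 0.35 to 0.775 m from the base axis. Payload 3.1 kg.
Tool frame: the origin (TCP) lies on the centre line of the jaws, within the pads' length; the fingertips stand 17 mm ahead of it and the grasp point (between the pads) lies 2 mm behind it; z points along the fingers, y is the line along which they close (so a half turn about z gives the same grasp; the last joint's range is limited). The gripper opens to 85 mm and grips with 20 to 120 N. Pads are 22 mm wide; open, the fingers measure 114 mm over their backs; the gripper's body (76 mm by 85 mm) begins 54 mm behind the grasp point. The pads swing forward as they close: fully open they stand 13 mm farther back than shut.
Start: joints at [-1.25, 0.311, 0.014, 1.512, -0.004, 1.319, -0.027], TCP at [0.195, 0.514, 0.248] pointing down, gripper open.
Joint ranges: [-2.7, 2.7], [-0.3, 1.91], [-1.27, 1.3], [0.12, 2.57], [-1.44, 4.58], [0.2, 2.03], [-3.05, 3.05]. Speed limits (rad/s): [2.79, 2.79, 3.14, 3.14, 3.14, 3.14, 3.14].

### API

Orientations are given as a unit quaternion [x, y, z, w].
In Python, from workcell import * gives the robot as it stands.
- The arm moves only by the shell command python3 -m pendant 'ROWS' [OPENING]. ROWS is JSON, a list of rows, each an object of numbers: "dx", "dy", "dz": the shift along the world's x, y, z normalised to -1 to 1, where 1 is 40 mm; "wx", "wy", "wz": the turn, a rotation vector about the world's x, y, z normalised to -1 to 1, where 1 is 4 degrees. In form: [{"dx": .., "dy": .., "dz": .., "wx": .., "wy": .., "wz": ..}, ...]. A call has 1 to 10 rows; each row shifts and turns the commanded pose from where the row before left it; what a row does not reach is not made up. A row lasts 1/8 s, in which the tool goes at most 62.5 mm and 10.7 degrees, less where a joint would pass 70% of its speed; a pose out of reach is approached as far as the arm can. A call with a number of a shift or a turn outside -1 to 1 is refused whole. A call with a gripper value outside its range is refused whole. OPENING is the closure, from -1 (fully open) to 1 (shut), set as the call begins (- or left out, the last holds). The fingers move at their own pace and stop on an object; the grip force is fixed at half the most. Time passes only in rows, so rows that do not move let the fingers close. It gives the time, the measured TCP pose, the force, the opening and the grip force at its end, in the units of the state.
- get_state(): the state, without advancing time (a new reading comes with each control period).
- read_camera(name): name is "scene" or "side" or "wrist"; returns (picture, depth): 480x640x3 uint8, red, green, blue; 480x640 float32, m along the optical axis (not along the pixel's ray), 0 where there is no reading.
- camera_info(name): a dict with "fx", "fy", "cx", "cy" (pixels), "rvec" (rotation vector, rad) and "tvec" (3), from world to camera coordinates, as OpenCV has them; the wrist camera has in their place "mount" (4x4, takes a point from camera to tool coordinates, whose origin is the TCP and whose axes are the flange's). Camera axes: x right, y down, z forward; pixel columns grow to the right and rows downward; lengths in m; the calibration is good to about 2 mm. A picture is of the moment at which its call begins: read the wrist's pose just before it. camera_info takes no time and is no camera call.
- sign_off(): hands the job in; it is judged then, once.
The state is a dict: "time_s": time; "joint_positions": joint angles; "qd": joint speeds; "effort": joint torques, N m; "ee_pos": TCP position; "tcp_rot": TCP orientation; "force": force on the tool from outside, world axes, zero at the start; "wrist_torque": the same for the moment, N m; "grip_width": finger opening in m; "gripper_force": force on a finger pad.
Only numpy, scipy, OpenCV 4.12 (cv2) and the standard library are available. Lean on these libraries where they do the work, as an engineer would, in place of code of your own. Each camera call takes 0.05 s, during which the arm holds its last target. There are 200 camera calls.

## Working session

There is one attempt and no reset: what is moved stays moved. The work goes in short steps, Python scripts to look and compute and a shell command to move; the robot and the scene stay as the last step left them, time stands still between calls to the robot, and variables do not carry over. Pictures are saved under pics/ and viewed, at most 10 in all, crops included, and the job is handed in when it is done.

```bash
mkdir -p pics; cat > h.py <<'E'
from workcell import *
import numpy as np, cv2
from scipy.spatial.transform import Rotation as R
def grab(n):
    s=get_state(); p,d=read_camera(n); c=camera_info(n)
    if 'mount' in c:
        T=np.eye(4);T[:3,:3]=R.from_quat(s['tcp_rot']).as_matrix();T[:3,3]=s['ee_pos'];T=T@np.array(c['mount'])
    else:
        T=np.eye(4);r=cv2.Rodrigues(np.array(c['rvec'],float))[0];T[:3,:3]=r.T;T[:3,3]=-r.T@np.array(c['tvec'])
    v,u=np.mgrid[:480,:640]
    P=np.stack([(u-c['cx'])/c['fx']*d,(v-c['cy'])/c['fy']*d,d],-1)@T[:3,:3].T+T[:3,3]
    P[d==0]=np.nan
    return p,d,P,T,c
def save(n,p): cv2.imwrite('pics/'+n,p[...,::-1])
E
python3 - <<'E'
from h import *
print(get_state())
for n in('scene','side'):
    p,d,P,T,c=grab(n);save(n+'0.png',p);np.savez('/tmp/%s0'%n,p=p,P=P);print(n,T[:3,3],T[:3,2])
E
```

```text
{'time_s': 0.0, 'joint_positions': array([-1.24971777,  0.31173592,  0.01398407,  1.5130773 , -0.00441436,
        1.31922751, -0.02718001]), 'qd': array([ 0.00049511,  0.00011731, -0.00073201, -0.00030941, -0.00139976,
       -0.00054149,  0.00073836]), 'effort': array([-1.69751834e-04, -3.79918742e+01,  1.45782251e-01, -2.30583715e+01,
        1.21595807e-02,  1.35760655e-02,  5.76058710e-06]), 'ee_pos': array([0.19490831, 0.51354777, 0.24720723]), 'tcp_rot': array([ 1.80346610e-01,  9.83602379e-01, -1.19548549e-03, -1.77567740e-04]), 'force': array([ 0.6118685 ,  0.62030689, -0.38846513]), 'wrist_torque': array([-0.00821745, -0.00522065,  0.03112377]), 'gripper_force': 0.0, 'grip_width': 0.08534316267725485}
scene [ 1.17400114 -0.88653599  0.94297173] [-0.46827172  0.63825002 -0.61103069]
side [-0.39041433  0.92213256  1.18595786] [ 0.52518462 -0.53263673 -0.66368609]
```

View pics/scene0.png

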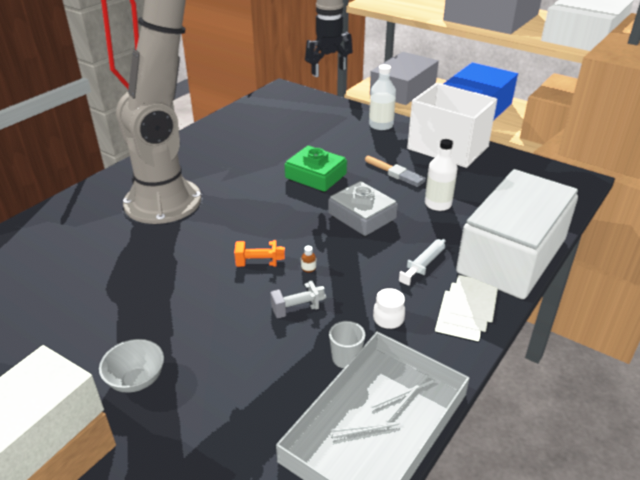

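View pics/side0.png

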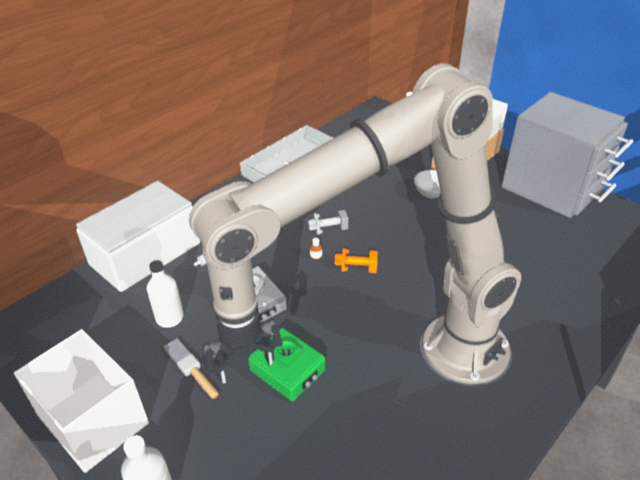

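The scene view shows the grey beater with its cap at (282,302) and foot at (318,293). The grey mixer's head is at (363,195), the vial at (308,260), the orange decoy at (260,253) and the green decoy at (316,165). Next I'll turn these pixels into positions.

```bash
python3 - <<'E'
from h import *
z=np.load('/tmp/scene0.npz');p,P=z['p'],z['P']
for n,u,v in [('cap',280,303),('capTop',281,295),('stem',298,298),('collar',313,294),('foot',321,293),('head',363,193),('mixtop',345,207),('vial',309,262),('vialcap',309,250),('jar',390,300),('syr',420,263),('beaker',347,335),('orange',260,253),('flask',440,180),('brush',395,170)]:
    print(n,np.round(P[v,u],3))
m=P[...,2]
def box(u0,u1,v0,v1,lo,hi):
    q=P[v0:v1,u0:u1].reshape(-1,3);q=q[(q[:,2]>lo)&(q[:,2]<hi)];return q
q=box(266,330,280,320,.012,.06);print('beater',len(q),q.min(0),q.max(0))
rect=cv2.minAreaRect((q[:,:2]*1000).astype(np.float32));print(rect)
q=box(325,400,180,235,.05,.068);print('mixtop',len(q),cv2.minAreaRect((q[:,:2]*1000).astype(np.float32)))
q=box(335,390,175,225,.073,.081);print('block',len(q),cv2.minAreaRect((q[:,:2]*1000).astype(np.float32)))
q=box(335,390,175,225,.083,.095);print('rim',len(q),cv2.minAreaRect((q[:,:2]*1000).astype(np.float32)))
q=box(298,320,245,275,.01,.08);print('vial',len(q),cv2.minAreaRect((q[:,:2]*1000).astype(np.float32)))
c=p[170:240,320:405];d=p[275:325,255:340]
im=np.vstack([cv2.resize(c,(595,490)[:2],interpolation=2)[:300*1+190],]) 
save('mix.png',im);
E
```

```text
cap [ 0.546 -0.164  0.042]
capTop [ 0.533 -0.146  0.044]
stem [ 0.559 -0.119  0.03 ]
collar [ 0.585 -0.1    0.041]
foot [ 0.589 -0.076  0.028]
head [0.485 0.253 0.075]
mixtop [0.468 0.197 0.056]
vial [ 0.508 -0.01   0.033]
vialcap [0.5   0.    0.058]
jar [ 0.739 -0.037  0.059]
syr [0.715 0.144 0.026]
beaker [ 0.712 -0.157  0.04 ]
orange [ 0.388 -0.046  0.027]
flask [0.63  0.393 0.096]
brush [0.451 0.482 0.02 ]
beater 793 [ 0.5071956  -0.17358156  0.01215292] [ 0.60049448 -0.06375196  0.04762294]
((556.5694580078125, -113.4363021850586), (118.2528305053711, 50.39252853393555), 55.45717239379883)
mixtop 1177 ((488.0614318847656, 246.73751831054688), (121.22623443603516, 143.02822875976562), 77.7732162475586)
block 177 ((488.1081237792969, 248.9506072998047), (52.2733039855957, 58.552589416503906), 23.471176147460938)
rim 46 ((487.724609375, 249.10394287109375), (41.969444274902344, 49.32328796386719), 21.488643646240234)
vial 274 ((500.5638427734375, -2.930898666381836), (32.618507385253906, 28.3350830078125), 21.09783172607422)
```

View pics/mix.png

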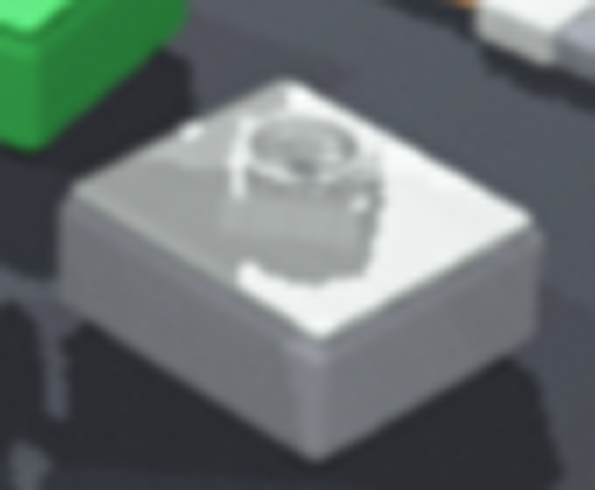

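The crop shows the grey mixer with its block and round rim. From depth the rim centre is about (0.487, 0.249), the beater's middle (0.557, -0.113), and its foot direction has azimuth 55°. Sizes match those given. I'll head over the mixer and look at the head from the wrist camera on the way.

```bash
python3 -m pendant '[{"dx":0.7,"dy":-0.9,"dz":0.2,"wz":-1},{"dx":0.7,"dy":-0.9,"dz":0.2,"wz":-1},{"dx":0.7,"dy":-0.9,"dz":0.2,"wz":-1},{"dx":0.7,"dy":-0.9,"dz":0.2,"wz":-1},{"dx":0.7,"dy":-0.9,"dz":0.2,"wz":-1},{"dx":0.7,"dy":-0.9,"wz":-1},{"dx":0.7,"dy":-0.9,"wz":-1},{"dx":0.7,"dy":-0.9,"wz":-1},{"wz":-1},{}]'
python3 - <<'E'
from h import *
s=get_state();print(s['joint_positions'],s['ee_pos'])
p,d,P,T,c=grab('wrist');save('w1.png',p);np.savez('/tmp/w1',p=p,P=P);print(T[:3,3],T[:3,2])
E
```

```text
[-1.24970898  0.3116028   0.01403816  1.51288681 -0.00437572  1.3192083
 -0.02719752] [0.19498211 0.51362061 0.24735733]
[0.12665912 0.53991383 0.37240523] [ 0.26623664 -0.10216887 -0.95847774]invalid input at $[0]: expected keys dx, dy, dz, wx, wy, wz
```

View pics/w1.png

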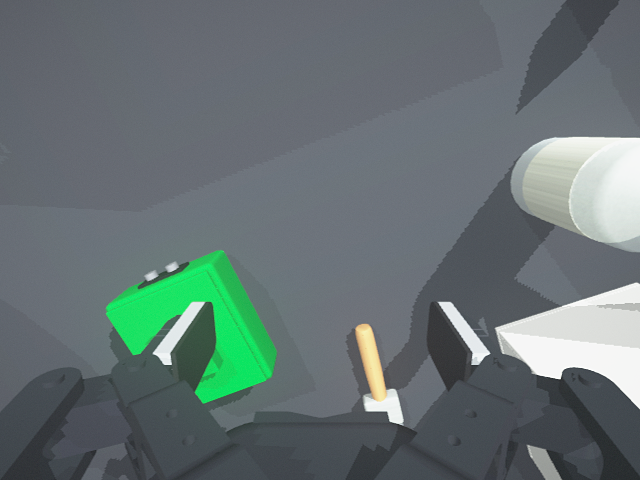

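The picture shows only the green decoy at (190,330) and the brush: the call was refused because every row needs all six keys. I'll send it again.

```bash
python3 -m pendant '[{"dx":0.9,"dy":-0.8,"dz":0.2,"wx":0,"wy":0,"wz":-1},{"dx":0.9,"dy":-0.8,"dz":0.2,"wx":0,"wy":0,"wz":-1},{"dx":0.9,"dy":-0.8,"dz":0.2,"wx":0,"wy":0,"wz":-1},{"dx":0.9,"dy":-0.8,"dz":0.2,"wx":0,"wy":0,"wz":-1},{"dx":0.9,"dy":-0.8,"dz":0.2,"wx":0,"wy":0,"wz":-1},{"dx":0.9,"dy":-0.8,"dz":0.2,"wx":0,"wy":0,"wz":-1},{"dx":0.9,"dy":-0.8,"dz":0,"wx":0,"wy":0,"wz":-1},{"dx":0.9,"dy":-0.8,"dz":0,"wx":0,"wy":0,"wz":-1},{"dx":0.6,"dy":-0.8,"dz":0,"wx":0,"wy":0,"wz":-1},{"dx":0,"dy":0,"dz":0,"wx":0,"wy":0,"wz":0}]'
python3 - <<'E'
from h import *
s=get_state();print(s['joint_positions'],s['ee_pos'])
p,d,P,T,c=grab('wrist');save('w2.png',p);np.savez('/tmp/w2',p=p,P=P);print(T[:3,3],T[:3,2])
E
```

```text
time_s: 1.4
ee_pos: [0.5095, 0.2212, 0.2959]
tcp_rot: [0.479, 0.878, -0.001, 0.001]
force: [0.5, 0.4, 0.1]
grip_width: 0.0855
gripper_force: 0.0
[-0.70755265  0.30985702  0.3589018   1.41656577 -0.10477403  1.43499435
  0.22070045] [0.50945169 0.2211797  0.29590496]
[0.46960761 0.28299577 0.42071798] [ 0.15523484 -0.24262062 -0.95762069]
```

View pics/w2.png

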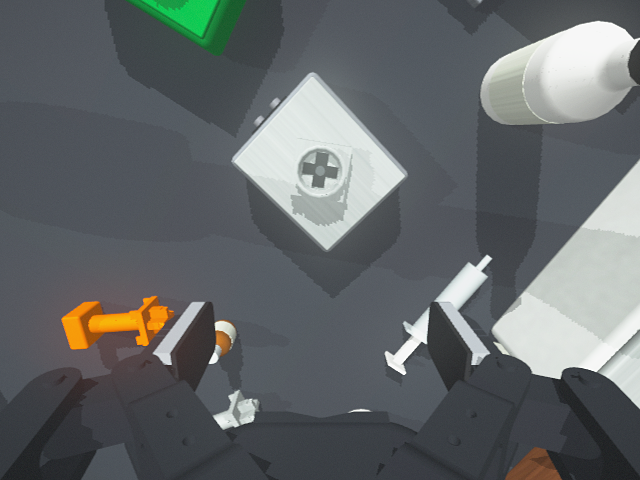

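The mixer's cross slot shows clearly at about (320,171), with its bars nearly along the image rows and columns. I'll measure it in an enlarged crop.

```bash
python3 - <<'E'
from h import *
z=np.load('/tmp/w2.npz');p,P=z['p'],z['P']
save('w2c.png',cv2.resize(p[141:201,280:360],None,fx=10,fy=10,interpolation=cv2.INTER_CUBIC))
g=cv2.cvtColor(p,cv2.COLOR_RGB2GRAY);print(g[150:194:2,298:344:2])
q=P[130:215,270:370].reshape(-1,3);q=q[(q[:,2]>.083)&(q[:,2]<.09)];print(len(q),q.min(0),q.max(0),cv2.minEnclosingCircle((q[:,:2]*1000).astype(np.float32)))
q=P[110:250,230:410].reshape(-1,3);q=q[(q[:,2]>.056)&(q[:,2]<.066)];print(len(q),cv2.minAreaRect((q[:,:2]*1000).astype(np.float32)))
E
```

```text
[[229 230 229 233 237 221 197 170 143 146 147 148 149 147 151 183 215 228
  234 222 218 216 222]
 [230 229 233 236 215 156 142 145 158 144 127 152 180 191 156 152 150 188
  217 231 220 216 216]
 [228 234 230 210 150 142 176 180 185 141 121 120 122 120 120 132 167 154
  173 217 226 220 215]
 [232 231 193 143 140 172 181 181 184 124 121 121 123 122 119 152 200 183
  156 176 219 228 217]
 [236 217 152 140 174 182 180 179 200 119 120 121 122 121 120 159 196 196
  172 156 187 224 224]
 [231 184 141 166 178 182 187 195 191 117 121 120 120 121 119 170 197 194
  196 174 155 220 225]
 [218 145 141 117 144 170 204 212 189 115 119 120 120 121 119 210 199 194
  193 189 159 189 227]
 [180 141 146 105 110 111 111 110 113 116 119 119 118 122 116 229 229 218
  196 194 171 173 224]
 [176 142 150 105 109 111 112 116 117 118 143 155 136 119 118 122 141 196
  233 190 185 169 217]
 [171 143 143 106 109 111 111 116 114 141 151 151 153 133 119 119 119 117
  115 108 147 176 212]
 [168 152 130 108 108 111 112 113 112 153 151 152 150 144 119 118 117 117
  116 112 159 182 213]
 [161 163 117 105 108 109 112 112
[... 578 characters left out ...]
 110 110 112 109 111 111 190 224 216 222 216
  215 200 213 232 203]
 [181 230 231 202 202 200 222 134 128 129 108 109 108 194 219 215 215 215
  205 214 220 208 173]
 [169 193 226 232 215 213 224 218 212 200 205 205 205 209 218 229 218 213
  213 225 208 177 173]
 [167 169 198 220 229 223 216 217 219 228 217 221 225 223 222 219 218 222
  226 210 178 175 172]
 [169 168 170 181 214 226 229 224 226 224 222 222 223 222 222 227 227 217
  204 176 174 171 173]]
694 [0.46417218 0.22906901 0.08300194] [0.51137224 0.27657339 0.08783289] ((487.6778869628906, 252.73333740234375), 23.908296585083008)
11382 ((488.10003662109375, 253.3332061767578), (112.71971130371094, 132.9584197998047), 76.67752838134766)
```

View pics/w2c.png

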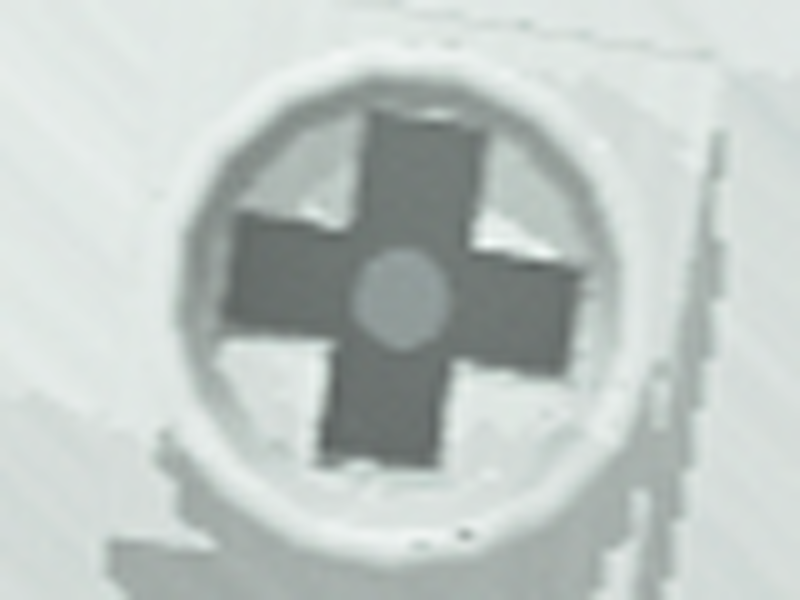

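```bash
python3 - <<'E'
from h import *
c=camera_info('wrist');s=get_state()
T=np.eye(4);T[:3,:3]=R.from_quat(s['tcp_rot']).as_matrix();T[:3,3]=s['ee_pos'];T=T@np.array(c['mount'])
def pr(u,v,z):
    r=T[:3,:3]@np.array([(u-c['cx'])/c['fx'],(v-c['cy'])/c['fy'],1]);return T[:3,3]+r*(z-T[2,3])/r[2]
f=lambda a,b:pr(280+a/10-.45,141+b/10-.45,.078)[:2]
t,b,l,r=f(430,115),f(380,465),f(232,272),f(575,322)
for a,e in((t,b),(l,r)):print(np.linalg.norm(a-e),np.degrees(np.arctan2(*(e-a)[::-1])),(a+e)/2)
print('toolx az',np.degrees(np.arctan2(T[1,0],T[0,0])), R.from_quat(s['tcp_rot']).as_matrix())
E
```

```text
0.03261079112663883 -65.20741962943322 [0.48504257 0.25707299]
0.03241539335767559 24.900728968894235 [0.48521189 0.2566698 ]
toolx az 33.07976406717546 [[-5.44382925e-01  8.38836646e-01 -5.58426369e-04]
 [ 8.38836682e-01  5.44382309e-01 -9.60481790e-04]
 [-5.01689887e-04 -9.91298409e-04 -9.99999383e-01]]
```

```bash
python3 - <<'E'
from h import *
z=np.load('/tmp/w2.npz');p,P=z['p'],z['P']
m=(P[130:215,270:370,2]>.083)&(P[130:215,270:370,2]<.09);v,u=np.nonzero(m);print(u.min()+270,u.max()+270,v.min()+130,v.max()+130)
for y,x in((171,320),(150,320),(193,320),(171,298),(171,343)):print(y,x,P[y,x])
c=camera_info('wrist');print(c)
E
```

```text
295 345 145 197
171 320 [0.4877841  0.25241064 0.07520974]
150 320 [0.47719975 0.26891317 0.08286157]
193 320 [0.49830039 0.23612636 0.08420942]
171 298 [0.47031697 0.24228206 0.08445469]
171 343 [0.5047676  0.26481722 0.08711687]
{'fx': 361.5231059646738, 'fy': 361.5231059646738, 'cx': 321.0023525288805, 'cy': 240.3872343296101, 'mount': array([[ 1.69781402e-03, -9.58573687e-01, -2.84839612e-01,
         7.31279988e-02],
       [ 9.99998542e-01,  1.57502424e-03,  6.60142562e-04,
        -2.73926990e-04],
       [-1.84165997e-04, -2.84840317e-01,  9.58574963e-01,
        -1.25057143e-01],
       [ 0.00000000e+00,  0.00000000e+00,  0.00000000e+00,
         1.00000000e+00]])}
```

```bash
python3 - <<'E'
from h import *
p,d,P,T,c=grab('wrist')
q=P[130:215,270:370].reshape(-1,3);q=q[(q[:,2]>.083)&(q[:,2]<.09)];print(len(q),cv2.minEnclosingCircle((q[:,:2]*1000).astype(np.float32)))
E
python3 -m pendant '[{"dx":0,"dy":-0.6,"dz":0,"wx":0,"wy":0,"wz":-1},{"dx":0,"dy":-0.6,"dz":0,"wx":0,"wy":0,"wz":-1},{"dx":0,"dy":-0.6,"dz":0,"wx":0,"wy":0,"wz":-1},{"dx":0,"dy":-0.6,"dz":0,"wx":0,"wy":0,"wz":-1},{"dx":0,"dy":-0.6,"dz":0,"wx":0,"wy":0,"wz":-1},{"dx":0,"dy":-0.6,"dz":0,"wx":0,"wy":0,"wz":-1},{"dx":0,"dy":-0.6,"dz":0,"wx":0,"wy":0,"wz":-1},{"dx":0,"dy":-0.6,"dz":0,"wx":0,"wy":0,"wz":-1},{"dx":0,"dy":-0.6,"dz":0,"wx":0,"wy":0,"wz":-1}]'
python3 -m pendant '[{"dx":0,"dy":-0.5,"dz":-0.1,"wx":0,"wy":0,"wz":-1},{"dx":0,"dy":-0.5,"dz":-0.1,"wx":0,"wy":0,"wz":-1},{"dx":0,"dy":-0.5,"dz":-0.1,"wx":0,"wy":0,"wz":-1},{"dx":0,"dy":-0.5,"dz":-0.1,"wx":0,"wy":0,"wz":-1},{"dx":0,"dy":-0.5,"dz":-0.1,"wx":0,"wy":0,"wz":-1},{"dx":0,"dy":-0.5,"dz":-0.1,"wx":0,"wy":0,"wz":-1},{"dx":0,"dy":-0.5,"dz":-0.1,"wx":0,"wy":0,"wz":-1},{"dx":0,"dy":-0.4,"dz":-0.1,"wx":0,"wy":0,"wz":-1},{"dx":0,"dy":0,"dz":0,"wx":0,"wy":0,"wz":0},{"dx":0,"dy":0,"dz":0,"wx":0,"wy":0,"wz":0}]'
python3 - <<'E'
from h import *
s=get_state();print(s['joint_positions'],s['ee_pos'])
p,d,P,T,c=grab('wrist');save('w3.png',p);np.savez('/tmp/w3',p=p,P=P)
E
```

```text
686 ((487.7467346191406, 252.67881774902344), 23.91900062561035)
time_s: 2.62
ee_pos: [0.5071, 0.0086, 0.2963]
tcp_rot: [0.726, 0.688, -0.0, 0.0]
force: [0.7, 0.4, -0.2]
grip_width: 0.0855
gripper_force: 0.0
time_s: 3.88
ee_pos: [0.5075, -0.1449, 0.2642]
tcp_rot: [0.886, 0.464, 0.0, -0.0]
force: [0.8, -0.0, -0.3]
grip_width: 0.0857
gripper_force: 0.0
[-0.31152393  0.30084153  0.72538187  1.56375662 -0.20346535  1.35444012
 -0.1703961 ] [ 0.50745499 -0.14490608  0.2642447 ]
```

View pics/w3.png

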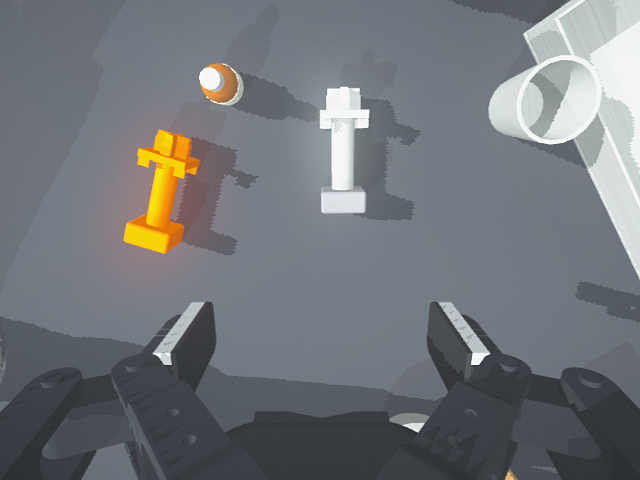

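The wrist view shows the beater lying almost along the image columns, with its cap at (343,200), collar at (344,118) and foot at (343,95). The fingers' centre line is near x=321.

```bash
python3 - <<'E'
from h import *
z=np.load('/tmp/w3.npz');p,P=z['p'],z['P']
q=P[80:225,315:372].reshape(-1,3);q=q[(q[:,2]>.012)&(q[:,2]<.06)];r=cv2.minAreaRect((q[:,:2]*1000).astype(np.float32));print(len(q),r)
q=P[170:225,315:372].reshape(-1,3);q=q[(q[:,2]>.036)&(q[:,2]<.06)];print('captop',len(q),q[:,2].mean(),cv2.minAreaRect((q[:,:2]*1000).astype(np.float32)))
q=P[105:130,315:372].reshape(-1,3);q=q[(q[:,2]>.036)&(q[:,2]<.06)];print('collar',len(q),q[:,2].mean(),q.mean(0))
s=get_state();print(s['ee_pos'],s['joint_positions'],R.from_quat(s['tcp_rot']).as_matrix()[:,0])
E
```

```text
4064 ((556.1185913085938, -111.77000427246094), (116.32241821289062, 43.461124420166016), 55.89103698730469)
captop 1029 0.04297826030909816 ((530.014892578125, -150.6806640625), (22.36590003967285, 43.17097091674805), 55.447235107421875)
collar 668 0.041815906454056376 [ 0.57404082 -0.08481941  0.04181591]
[ 0.50756494 -0.14464942  0.26431615] [-0.31186081  0.30067306  0.72509353  1.56370325 -0.20334795  1.35437333
 -0.17037996] [5.68902805e-01 8.22404381e-01 7.95408780e-04]
```

```bash
python3 -m pendant '[{"dx":0.08,"dy":-0.02,"dz":-0.6,"wx":0.826,"wy":-0.564,"wz":0},{"dx":0.08,"dy":-0.02,"dz":-0.6,"wx":0.826,"wy":-0.564,"wz":0},{"dx":0.08,"dy":-0.02,"dz":-0.6,"wx":0.826,"wy":-0.564,"wz":0},{"dx":0.08,"dy":-0.02,"dz":-0.6,"wx":0.826,"wy":-0.564,"wz":0},{"dx":0.08,"dy":-0.02,"dz":-0.6,"wx":0.826,"wy":-0.564,"wz":0},{"dx":0.08,"dy":-0.02,"dz":-0.6,"wx":0.826,"wy":-0.564,"wz":0},{"dx":0.08,"dy":-0.02,"dz":-0.6,"wx":0.826,"wy":-0.564,"wz":0},{"dx":0,"dy":0,"dz":0,"wx":0,"wy":0,"wz":0},{"dx":0,"dy":0,"dz":0,"wx":0,"wy":0,"wz":0}]'
python3 - <<'E'
from h import *
s=get_state();print(s['joint_positions'],s['ee_pos']);print(R.from_quat(s['tcp_rot']).as_matrix())
E
```

```text
time_s: 5.05
ee_pos: [0.5306, -0.1507, 0.0975]
tcp_rot: [0.859, 0.451, 0.214, -0.113]
force: [0.2, -0.1, 0.4]
grip_width: 0.0856
gripper_force: 0.0
[ 0.1364771   0.49102319  0.53970549  1.84554061 -0.86340878  1.07794363
  0.52974771] [ 0.53060002 -0.1506979   0.09745566]
[[ 0.50257307  0.8228178   0.26531335]
 [ 0.72573943 -0.56830054  0.38773286]
 [ 0.46981122 -0.00231574 -0.88276387]]
```

```bash
python3 -m pendant '[{"dx":0,"dy":0,"dz":-0.6,"wx":0,"wy":0,"wz":0},{"dx":0,"dy":0,"dz":-0.6,"wx":0,"wy":0,"wz":0},{"dx":0,"dy":0,"dz":-0.3,"wx":0,"wy":0,"wz":0},{"dx":0,"dy":0,"dz":-0.25,"wx":0,"wy":0,"wz":0},{"dx":0,"dy":0,"dz":0,"wx":0,"wy":0,"wz":0},{"dx":0,"dy":0,"dz":0,"wx":0,"wy":0,"wz":0}]'
python3 -m pendant '[{"dx":0,"dy":0,"dz":0,"wx":0,"wy":0,"wz":0},{"dx":0,"dy":0,"dz":0,"wx":0,"wy":0,"wz":0},{"dx":0,"dy":0,"dz":0,"wx":0,"wy":0,"wz":0},{"dx":0,"dy":0,"dz":0,"wx":0,"wy":0,"wz":0},{"dx":0,"dy":0,"dz":0,"wx":0,"wy":0,"wz":0},{"dx":0,"dy":0,"dz":0,"wx":0,"wy":0,"wz":0}]' 1
```

```text
time_s: 5.8
ee_pos: [0.5301, -0.1516, 0.027]
tcp_rot: [0.86, 0.45, 0.214, -0.113]
force: [0.0, 0.1, 0.6]
grip_width: 0.0852
gripper_force: 0.0
time_s: 6.55
ee_pos: [0.5298, -0.1519, 0.0268]
tcp_rot: [0.86, 0.45, 0.214, -0.113]
force: [-2.6, -1.6, 5.4]
grip_width: 0.0435
gripper_force: 61.8
```

```bash
python3 -m pendant '[{"dx":0,"dy":0,"dz":0.5,"wx":0,"wy":0,"wz":0},{"dx":0,"dy":0,"dz":1,"wx":0,"wy":0,"wz":0},{"dx":0,"dy":0,"dz":1,"wx":-0.826,"wy":0.564,"wz":0},{"dx":0,"dy":0,"dz":1,"wx":-0.826,"wy":0.564,"wz":0},{"dx":0,"dy":0,"dz":0.5,"wx":-0.826,"wy":0.564,"wz":0},{"dx":0,"dy":0,"dz":0,"wx":-0.826,"wy":0.564,"wz":0},{"dx":0,"dy":0,"dz":0,"wx":-0.826,"wy":0.564,"wz":0},{"dx":0,"dy":0,"dz":0,"wx":-0.826,"wy":0.564,"wz":0},{"dx":0,"dy":0,"dz":0,"wx":-0.826,"wy":0.564,"wz":0},{"dx":0,"dy":0,"dz":0,"wx":-0.826,"wy":0.564,"wz":0}]'
python3 - <<'E'
from h import *
s=get_state();print(s['joint_positions'],s['ee_pos'],s['force'])
E
python3 -m pendant '[{"dx":0,"dy":0,"dz":0,"wx":-0.826,"wy":0.564,"wz":0},{"dx":0,"dy":0,"dz":0,"wx":-0.826,"wy":0.564,"wz":0},{"dx":0,"dy":0,"dz":0,"wx":-0.826,"wy":0.564,"wz":0},{"dx":0,"dy":0,"dz":0,"wx":-0.826,"wy":0.564,"wz":0},{"dx":0,"dy":0,"dz":0,"wx":-0.826,"wy":0.564,"wz":0},{"dx":0,"dy":0,"dz":0,"wx":-0.826,"wy":0.564,"wz":0},{"dx":0,"dy":0,"dz":0,"wx":-0.826,"wy":0.564,"wz":0},{"dx":0,"dy":0,"dz":0,"wx":-0.826,"wy":0.564,"wz":0}]'
python3 - <<'E'
from h import *
s=get_state();print(s['joint_positions'],s['ee_pos'],s['force'])
print(R.from_quat(s['tcp_rot']).as_matrix())
E
```

```text
time_s: 7.8
ee_pos: [0.5288, -0.1504, 0.1851]
tcp_rot: [0.885, 0.463, -0.033, 0.016]
force: [-0.1, 0.7, -2.7]
grip_width: 0.0431
gripper_force: 61.6
[-0.3197322   0.43838403  0.72791208  1.60854055 -0.22999494  1.22496721
 -0.16292718] [ 0.52884375 -0.15043647  0.1850563 ] [-0.08336936  0.69888217 -2.72930628]
time_s: 8.8
ee_pos: [0.5296, -0.1505, 0.1854]
tcp_rot: [0.842, 0.441, -0.274, 0.146]
force: [0.2, -0.2, -2.2]
grip_width: 0.043
gripper_force: 61.6
[-0.54237839  0.71463878  0.81326296  1.4293368   0.07924435  1.44550423
 -0.42554097] [ 0.52958    -0.15050158  0.18535607] [ 0.19212379 -0.19548964 -2.20664167]
[[ 0.46081485  0.82261519 -0.33309747]
 [ 0.66298494 -0.56858727 -0.48699023]
 [-0.59000054  0.00357372 -0.80739494]]
```

```bash
python3 -m pendant '[{"dx":0,"dy":0,"dz":0,"wx":-0.826,"wy":0.564,"wz":0},{"dx":0,"dy":0,"dz":0,"wx":-0.826,"wy":0.564,"wz":0},{"dx":0,"dy":0,"dz":0,"wx":-0.826,"wy":0.564,"wz":0},{"dx":0,"dy":0,"dz":0,"wx":-0.826,"wy":0.564,"wz":0},{"dx":0,"dy":0,"dz":0,"wx":-0.826,"wy":0.564,"wz":0},{"dx":0,"dy":0,"dz":0,"wx":-0.826,"wy":0.564,"wz":0},{"dx":0,"dy":0,"dz":0,"wx":-0.413,"wy":0.282,"wz":0},{"dx":0,"dy":0,"dz":0,"wx":0,"wy":0,"wz":0},{"dx":0,"dy":0,"dz":0,"wx":0,"wy":0,"wz":0}]'
python3 - <<'E'
from h import *
s=get_state();print(s['joint_positions'],s['ee_pos'],s['force'])
print(R.from_quat(s['tcp_rot']).as_matrix())
p,d,P,T,c=grab('scene')
np.savez('/tmp/s4',p=p,P=P);save('s4.png',cv2.resize(p[200:350,200:400],None,fx=4,fy=4,interpolation=2))
E
```

```text
time_s: 9.93
ee_pos: [0.5296, -0.1518, 0.1868]
tcp_rot: [0.76, 0.397, -0.454, 0.242]
force: [0.2, 0.7, -1.2]
grip_width: 0.0432
gripper_force: 61.7
[-0.61143226  0.99116398  0.85469681  1.29954215  0.25215868  1.63636433
 -0.49725704] [ 0.52957802 -0.15175398  0.1867828 ] [ 0.18480673  0.6615957  -1.24187697]
[[ 0.27243244  0.82338916 -0.49780605]
 [ 0.38296962 -0.56742151 -0.72894931]
 [-0.88267482  0.00794485 -0.46991706]]
```

View pics/s4.png

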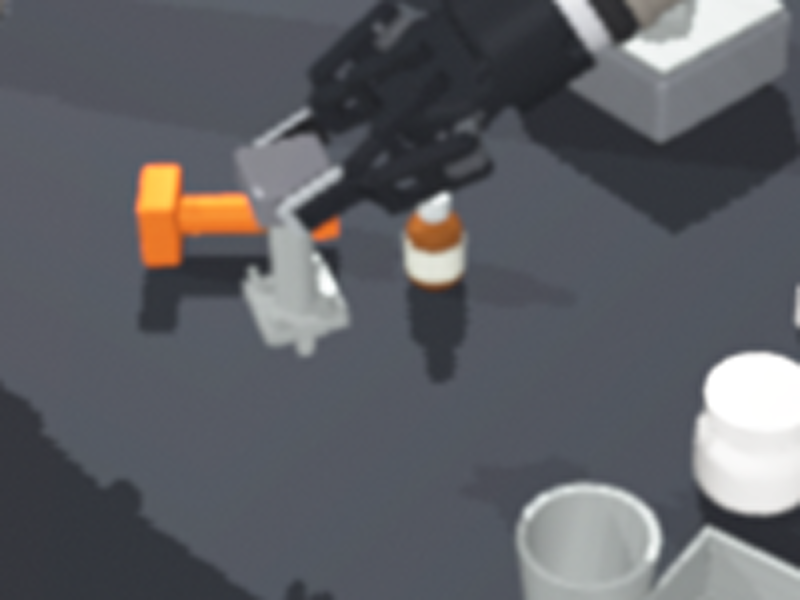

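The scene crop shows the beater hanging upright in the jaws: cap at crop (280,175), foot at (305,350). The vial and the orange decoy are clear of it. I'll check its tilt and height by depth.

```bash
python3 - <<'E'
from h import *
z=np.load('/tmp/s4.npz');p,P=z['p'],z['P']
q=P[250:290,255:292].reshape(-1,3)
q=q[(abs(q[:,0]-.53)<.06)&(abs(q[:,1]+.15)<.06)&(q[:,2]>.04)]
for a in np.arange(.06,.17,.01):
    k=q[(q[:,2]>a)&(q[:,2]<=a+.01)]
    if len(k):print(round(a,3),len(k),k.mean(0).round(4),k.min(0).round(4),k.max(0).round(4))
E
```

```text
0.07 4 [ 0.5318 -0.1597  0.0786] [ 0.5195 -0.1642  0.0755] [ 0.5385 -0.1484  0.0799]
0.08 20 [ 0.5344 -0.1637  0.0845] [ 0.5211 -0.1711  0.0804] [ 0.5421 -0.1466  0.0888]
0.09 16 [ 0.5376 -0.1686  0.0959] [ 0.5068 -0.1845  0.0902] [ 0.5565 -0.1508  0.0998]
0.1 227 [ 0.531  -0.1623  0.1059] [ 0.4958 -0.1884  0.1005] [ 0.5583 -0.1265  0.1099]
0.11 83 [ 0.5307 -0.1608  0.1141] [ 0.499 -0.185  0.11 ] [ 0.5571 -0.1288  0.1197]
0.12 39 [ 0.5316 -0.1629  0.1255] [ 0.5177 -0.1689  0.1201] [ 0.5393 -0.1531  0.1294]
0.13 36 [ 0.5312 -0.1627  0.1352] [ 0.5196 -0.1687  0.1306] [ 0.538  -0.1518  0.14  ]
0.14 42 [ 0.532  -0.1625  0.1448] [ 0.5203 -0.1693  0.14  ] [ 0.5383 -0.1512  0.1492]
0.15 33 [ 0.5314 -0.1641  0.1542] [ 0.5213 -0.1706  0.1502] [ 0.5389 -0.1528  0.1595]
0.16 6 [ 0.5305 -0.1669  0.162 ] [ 0.5272 -0.1687  0.1606] [ 0.5332 -0.1656  0.1649]
0.17 33 [ 0.5421 -0.1767  0.1768] [ 0.5175 -0.1859  0.1708] [ 0.5603 -0.1607  0.1799]
```

Upright to within about 2°, with the foot at z≈0.081. Now I'll lower it.

```bash
python3 -m pendant '[{"dx":0,"dy":0,"dz":-0.6,"wx":0,"wy":0,"wz":0},{"dx":0,"dy":0,"dz":-0.6,"wx":0,"wy":0,"wz":0},{"dx":0,"dy":0,"dz":-0.4,"wx":0,"wy":0,"wz":0},{"dx":0,"dy":0,"dz":-0.2,"wx":0,"wy":0,"wz":0},{"dx":0,"dy":0,"dz":-0.1,"wx":0,"wy":0,"wz":0},{"dx":0,"dy":0,"dz":-0.1,"wx":0,"wy":0,"wz":0},{"dx":0,"dy":0,"dz":0,"wx":0,"wy":0,"wz":0},{"dx":0,"dy":0,"dz":0,"wx":0,"wy":0,"wz":0}]'
```

```text
time_s: 10.98
ee_pos: [0.5298, -0.1514, 0.1067]
tcp_rot: [0.76, 0.397, -0.454, 0.243]
force: [-0.7, -0.2, -2.9]
grip_width: 0.0432
gripper_force: 61.8
```

```bash
python3 -m pendant '[{"dx":0,"dy":0,"dz":-0.03,"wx":0,"wy":0,"wz":0},{"dx":0,"dy":0,"dz":0,"wx":0,"wy":0,"wz":0},{"dx":0,"dy":0,"dz":0,"wx":0,"wy":0,"wz":0}]'
python3 -m pendant '[{"dx":0,"dy":0,"dz":-0.03,"wx":0,"wy":0,"wz":0},{"dx":0,"dy":0,"dz":0,"wx":0,"wy":0,"wz":0},{"dx":0,"dy":0,"dz":0,"wx":0,"wy":0,"wz":0}]'
```

```text
time_s: 11.35
ee_pos: [0.5298, -0.1515, 0.1061]
tcp_rot: [0.759, 0.397, -0.455, 0.243]
force: [-0.1, 1.2, 2.0]
grip_width: 0.0431
gripper_force: 62.0
time_s: 11.72
ee_pos: [0.5297, -0.1516, 0.106]
tcp_rot: [0.759, 0.396, -0.455, 0.243]
force: [1.3, 2.3, 7.6]
grip_width: 0.043
gripper_force: 62.6
```

It's touching the bench, so I'll let go and look.

```bash
python3 -m pendant '[{"dx":0,"dy":0,"dz":0,"wx":0,"wy":0,"wz":0},{"dx":0,"dy":0,"dz":0,"wx":0,"wy":0,"wz":0},{"dx":0,"dy":0,"dz":0,"wx":0,"wy":0,"wz":0},{"dx":0,"dy":0,"dz":0,"wx":0,"wy":0,"wz":0},{"dx":0,"dy":0,"dz":0,"wx":0,"wy":0,"wz":0},{"dx":0,"dy":0,"dz":0,"wx":0,"wy":0,"wz":0},{"dx":0,"dy":0,"dz":0,"wx":0,"wy":0,"wz":0},{"dx":0,"dy":0,"dz":0,"wx":0,"wy":0,"wz":0}]' -1
python3 - <<'E'
from h import *
p,d,P,T,c=grab('scene')
q=P[250:320,250:310].reshape(-1,3)
q=q[(abs(q[:,0]-.53)<.05)&(abs(q[:,1]+.15)<.05)]
for a in np.arange(.0,.13,.01):
    k=q[(q[:,2]>a)&(q[:,2]<=a+.01)]
    if len(k):print(round(a,3),len(k),k.mean(0).round(4),k.min(0).round(4),k.max(0).round(4))
E
```

```text
time_s: 12.72
ee_pos: [0.5296, -0.1514, 0.1039]
tcp_rot: [0.76, 0.397, -0.455, 0.242]
force: [-0.8, -0.2, 0.3]
grip_width: 0.0854
gripper_force: 0.0
0.0 226 [ 0.5341 -0.1464  0.0015] [ 0.4811 -0.1988  0.    ] [ 0.579  -0.1001  0.0095]
0.01 17 [ 0.5422 -0.1648  0.0171] [ 0.5126 -0.1845  0.0118] [ 0.5562 -0.1505  0.0199]
0.02 225 [ 0.5314 -0.1622  0.0259] [ 0.4995 -0.1878  0.0203] [ 0.5578 -0.1285  0.0299]
0.03 59 [ 0.5301 -0.162   0.0348] [ 0.4984 -0.1856  0.0303] [ 0.5549 -0.1318  0.0397]
0.04 35 [ 0.5324 -0.1619  0.0449] [ 0.5207 -0.1691  0.0403] [ 0.5386 -0.1524  0.0499]
0.05 33 [ 0.5323 -0.1618  0.0548] [ 0.5173 -0.1686  0.0505] [ 0.5387 -0.15    0.06  ]
0.06 40 [ 0.5322 -0.1637  0.0652] [ 0.5207 -0.1704  0.0601] [ 0.5391 -0.151   0.0696]
0.07 30 [ 0.5318 -0.1634  0.0743] [ 0.5228 -0.1698  0.0706] [ 0.5384 -0.1538  0.0795]
0.08 13 [ 0.535  -0.1633  0.0826] [ 0.5299 -0.1687  0.0807] [ 0.5385 -0.1549  0.0849]
0.09 59 [ 0.5316 -0.1618  0.0975] [ 0.4901 -0.1867  0.0931] [ 0.5772 -0.1144  0.0999]
0.1 172 [ 0.5305 -0.153   0.1054] [ 0.4831 -0.1875  0.1   ] [ 0.5798 -0.101   0.1099]
0.11 438 [ 0.5296 -0.1551  0.1145] [ 0.4867 -0.1865  0.11  ] [ 0.58   -0.1026  0.1199]
0.12 69 [ 0.5281 -0.1282  0.1237] [ 0.4944 -0.1753  0.1201] [ 0.5794 -0.1003  0.1299]
```

The beater stands upright and free: collar at z≈0.026, stem vertical. I'll back out along the tool axis, then return to vertical above it.

```bash
python3 -m pendant '[{"dx":0.2,"dy":0.29,"dz":0.19,"wx":0,"wy":0,"wz":0},{"dx":0.4,"dy":0.58,"dz":0.38,"wx":0,"wy":0,"wz":0},{"dx":0.4,"dy":0.58,"dz":0.38,"wx":0,"wy":0,"wz":0},{"dx":0.4,"dy":0.58,"dz":0.7,"wx":0,"wy":0,"wz":0},{"dx":0.1,"dy":0.2,"dz":1,"wx":0.826,"wy":-0.564,"wz":0},{"dx":0,"dy":0,"dz":0.8,"wx":0.826,"wy":-0.564,"wz":0},{"dx":0,"dy":0,"dz":0,"wx":0.826,"wy":-0.564,"wz":0},{"dx":0,"dy":0,"dz":0,"wx":0.826,"wy":-0.564,"wz":0},{"dx":0,"dy":0,"dz":0,"wx":0.826,"wy":-0.564,"wz":0},{"dx":0,"dy":0,"dz":0,"wx":0.826,"wy":-0.564,"wz":0}]'
python3 -m pendant '[{"dx":0,"dy":0,"dz":0,"wx":0.826,"wy":-0.564,"wz":0},{"dx":0,"dy":0,"dz":0,"wx":0.826,"wy":-0.564,"wz":0},{"dx":-0.2,"dy":-0.3,"dz":0,"wx":0.826,"wy":-0.564,"wz":0},{"dx":-0.3,"dy":-0.4,"dz":0,"wx":0.826,"wy":-0.564,"wz":0},{"dx":-0.3,"dy":-0.4,"dz":0,"wx":0.826,"wy":-0.564,"wz":0},{"dx":-0.3,"dy":-0.4,"dz":0,"wx":0.826,"wy":-0.564,"wz":0},{"dx":-0.3,"dy":-0.4,"dz":0,"wx":0.826,"wy":-0.564,"wz":0},{"dx":0,"dy":0,"dz":0,"wx":0.826,"wy":-0.564,"wz":0},{"dx":0,"dy":0,"dz":0,"wx":0.826,"wy":-0.564,"wz":0},{"dx":0,"dy":0,"dz":0,"wx":0.413,"wy":-0.282,"wz":0}]'
python3 -m pendant '[{"dx":0,"dy":0,"dz":0,"wx":0,"wy":0,"wz":0},{"dx":0,"dy":0,"dz":0,"wx":0,"wy":0,"wz":0}]'
python3 - <<'E'
from h import *
s=get_state();print(s['joint_positions'],s['ee_pos']);print(R.from_quat(s['tcp_rot']).as_matrix())
p,d,P,T,c=grab('wrist');save('w5.png',p);np.savez('/tmp/w5',p=p,P=P)
E
```

```text
time_s: 14.02
ee_pos: [0.5901, -0.0614, 0.2428]
tcp_rot: [0.838, 0.439, -0.286, 0.153]
force: [-0.5, -0.8, -0.5]
grip_width: 0.0854
gripper_force: 0.0
time_s: 15.28
ee_pos: [0.5334, -0.1391, 0.2431]
tcp_rot: [0.886, 0.463, 0.001, 0.0]
force: [-0.2, 0.6, 0.2]
grip_width: 0.0851
gripper_force: 0.0
time_s: 15.52
ee_pos: [0.534, -0.1373, 0.2418]
tcp_rot: [0.886, 0.464, -0.0, -0.0]
force: [-0.8, -0.1, 0.2]
grip_width: 0.0854
gripper_force: 0.0
[-0.31889345  0.37474905  0.73878154  1.53917751 -0.25638506  1.32767523
 -0.1579529 ] [ 0.53401398 -0.13727338  0.24184256]
[[ 5.69008530e-01  8.22331487e-01 -4.67405519e-04]
 [ 8.22331503e-01 -5.69008661e-01 -2.09769888e-04]
 [-4.38458172e-04 -2.65001427e-04 -9.99999869e-01]]
```

View pics/w5.png

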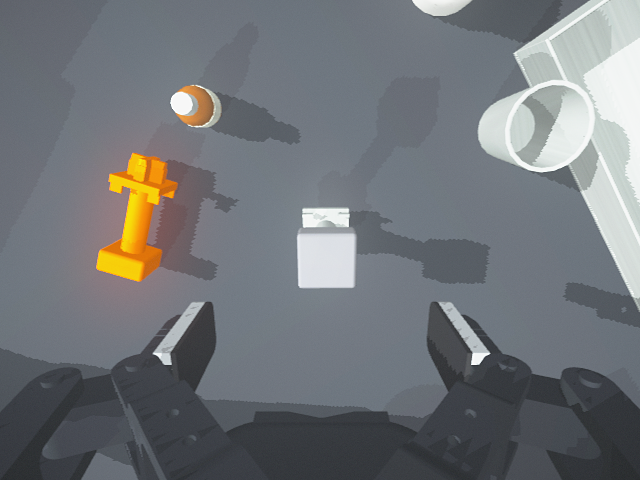

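The beater stands upright, with its cap at (327,259) square to the jaws. Next I'll measure the centre of the cap's top.

```bash
python3 - <<'E'
from h import *
z=np.load('/tmp/w5.npz');P=z['P']
q=P[215:300,285:370].reshape(-1,3);q=q[(q[:,2]>.108)&(q[:,2]<.125)];r=cv2.minAreaRect((q[:,:2]*1000).astype(np.float32))
print(len(q),q[:,2].mean(),r, (np.array(r[0])/1000-get_state()['ee_pos'][:2])/.04,np.linalg.lstsq(np.c_[q[:,:2],np.ones(len(q))],q[:,2],rcond=None)[0])
E
```

```text
3325 0.11511102805599455 ((527.0310668945312, -154.46282958984375), (43.292354583740234, 44.0565071105957), 55.60752487182617) [-0.17531365 -0.43336115] [-0.01411372 -0.01918913  0.11961626]
```

```bash
python3 -m pendant '[{"dx":-0.1,"dy":-0.25,"dz":0,"wx":0,"wy":0,"wz":0},{"dx":-0.08,"dy":-0.18,"dz":-0.4,"wx":0,"wy":0,"wz":0},{"dx":0,"dy":0,"dz":-0.6,"wx":0,"wy":0,"wz":0},{"dx":0,"dy":0,"dz":-0.6,"wx":0,"wy":0,"wz":0},{"dx":0,"dy":0,"dz":-0.6,"wx":0,"wy":0,"wz":0},{"dx":0,"dy":0,"dz":-0.6,"wx":0,"wy":0,"wz":0},{"dx":0,"dy":0,"dz":-0.4,"wx":0,"wy":0,"wz":0},{"dx":0,"dy":0,"dz":-0.3,"wx":0,"wy":0,"wz":0},{"dx":0,"dy":0,"dz":0,"wx":0,"wy":0,"wz":0},{"dx":0,"dy":0,"dz":0,"wx":0,"wy":0,"wz":0}]'
python3 -m pendant '[{"dx":0,"dy":0,"dz":0,"wx":0,"wy":0,"wz":0},{"dx":0,"dy":0,"dz":0,"wx":0,"wy":0,"wz":0},{"dx":0,"dy":0,"dz":0,"wx":0,"wy":0,"wz":0},{"dx":0,"dy":0,"dz":0,"wx":0,"wy":0,"wz":0},{"dx":0,"dy":0,"dz":0,"wx":0,"wy":0,"wz":0},{"dx":0,"dy":0,"dz":0,"wx":0,"wy":0,"wz":0}]' 1
```

```text
time_s: 16.82
ee_pos: [0.527, -0.1557, 0.1026]
tcp_rot: [0.886, 0.463, 0.001, 0.001]
force: [-0.3, -0.9, 0.2]
grip_width: 0.0852
gripper_force: 0.0
time_s: 17.58
ee_pos: [0.527, -0.1556, 0.1026]
tcp_rot: [0.886, 0.463, 0.001, 0.0]
force: [-0.0, -0.6, 6.1]
grip_width: 0.043
gripper_force: 62.4
```

```bash
python3 -m pendant '[{"dx":0,"dy":0,"dz":0.4,"wx":0,"wy":0,"wz":0},{"dx":0,"dy":0,"dz":1,"wx":0,"wy":0,"wz":0},{"dx":0,"dy":0,"dz":1,"wx":0,"wy":0,"wz":0},{"dx":0,"dy":0,"dz":0.8,"wx":0,"wy":0,"wz":0},{"dx":-0.08,"dy":0.6,"dz":0,"wx":0,"wy":0,"wz":-1},{"dx":-0.08,"dy":0.8,"dz":0,"wx":0,"wy":0,"wz":-1},{"dx":-0.08,"dy":0.8,"dz":0,"wx":0,"wy":0,"wz":-1},{"dx":-0.08,"dy":0.8,"dz":0,"wx":0,"wy":0,"wz":-1},{"dx":-0.08,"dy":0.8,"dz":0,"wx":0,"wy":0,"wz":-1},{"dx":-0.08,"dy":0.8,"dz":0,"wx":0,"wy":0,"wz":-1}]'
python3 -m pendant '[{"dx":-0.08,"dy":0.8,"dz":0,"wx":0,"wy":0,"wz":-1},{"dx":-0.08,"dy":0.8,"dz":0,"wx":0,"wy":0,"wz":-0.75},{"dx":-0.08,"dy":0.8,"dz":0,"wx":0,"wy":0,"wz":0},{"dx":-0.08,"dy":0.8,"dz":0,"wx":0,"wy":0,"wz":0},{"dx":-0.08,"dy":0.8,"dz":0,"wx":0,"wy":0,"wz":0},{"dx":-0.08,"dy":0.8,"dz":0,"wx":0,"wy":0,"wz":0},{"dx":-0.04,"dy":0.8,"dz":0,"wx":0,"wy":0,"wz":0},{"dx":0,"dy":0,"dz":0,"wx":0,"wy":0,"wz":0},{"dx":0,"dy":0,"dz":0,"wx":0,"wy":0,"wz":0},{"dx":0,"dy":0,"dz":0,"wx":0,"wy":0,"wz":0}]'
python3 - <<'E'
from h import *
s=get_state();M=R.from_quat(s['tcp_rot']).as_matrix();print(s['joint_positions'],s['ee_pos'],np.degrees(np.arctan2(M[1,0],M[0,0])),M[:,2])
print((np.array([.4869,.2523])-s['ee_pos'][:2])/.04)
E
```

```text
time_s: 18.82
ee_pos: [0.5062, 0.0296, 0.2297]
tcp_rot: [0.963, 0.268, -0.001, -0.0]
force: [0.5, -0.4, -2.2]
grip_width: 0.0432
gripper_force: 61.9
time_s: 20.08
ee_pos: [0.4866, 0.2508, 0.23]
tcp_rot: [0.978, 0.208, -0.0, 0.0]
force: [0.5, -0.5, -1.4]
grip_width: 0.0431
gripper_force: 61.8
[-1.02986534  0.36795279  0.70679292  1.56925992 -0.24440692  1.29561131
 -1.44019188] [0.48662149 0.2507666  0.23001405] 24.058997651307315 [-1.59343228e-04 -8.45406994e-04 -9.99999630e-01]
[0.00696273 0.03833488]
```

```bash
python3 -m pendant '[{"dx":0,"dy":0.04,"dz":-0.4,"wx":0,"wy":0,"wz":0.1},{"dx":0,"dy":0,"dz":-0.4,"wx":0,"wy":0,"wz":0},{"dx":0,"dy":0,"dz":-0.2,"wx":0,"wy":0,"wz":0},{"dx":0,"dy":0,"dz":0,"wx":0,"wy":0,"wz":0},{"dx":0,"dy":0,"dz":-0.1,"wx":0,"wy":0,"wz":0},{"dx":0,"dy":0,"dz":-0.1,"wx":0,"wy":0,"wz":0},{"dx":0,"dy":0,"dz":0,"wx":0,"wy":0,"wz":0},{"dx":0,"dy":0,"dz":0,"wx":0,"wy":0,"wz":0}]'
python3 -m pendant '[{"dx":0,"dy":0,"dz":-0.1,"wx":0,"wy":0,"wz":0},{"dx":0,"dy":0,"dz":0,"wx":0,"wy":0,"wz":0}]'
```

```text
time_s: 21.08
ee_pos: [0.4865, 0.2543, 0.1821]
tcp_rot: [0.977, 0.213, 0.0, -0.0]
force: [-0.2, 0.2, -1.6]
grip_width: 0.0435
gripper_force: 61.8
time_s: 21.32
ee_pos: [0.4871, 0.2542, 0.1784]
tcp_rot: [0.977, 0.213, 0.001, 0.0]
force: [0.6, 0.6, 1.1]
grip_width: 0.0433
gripper_force: 62.3
```

The foot is about 10 mm into the mouth with little force on the tool, so the key is entering the slot. Continuing down.

```bash
python3 -m pendant '[{"dx":0,"dy":-0.03,"dz":-0.05,"wx":0,"wy":0,"wz":0},{"dx":0,"dy":0,"dz":-0.05,"wx":0,"wy":0,"wz":0},{"dx":0,"dy":0,"dz":0,"wx":0,"wy":0,"wz":0}]'
python3 -m pendant '[{"dx":0,"dy":0,"dz":-0.05,"wx":0,"wy":0,"wz":0},{"dx":0,"dy":0,"dz":-0.05,"wx":0,"wy":0,"wz":0},{"dx":0,"dy":0,"dz":0,"wx":0,"wy":0,"wz":0}]'
```

```text
time_s: 21.7
ee_pos: [0.4872, 0.2536, 0.1748]
tcp_rot: [0.977, 0.213, 0.001, -0.001]
force: [-0.7, 1.1, 3.9]
grip_width: 0.0435
gripper_force: 62.7
time_s: 22.08
ee_pos: [0.4874, 0.2532, 0.1709]
tcp_rot: [0.977, 0.213, 0.001, -0.0]
force: [-0.0, 0.5, 5.8]
grip_width: 0.0431
gripper_force: 62.9
```

```bash
python3 -m pendant '[{"dx":0,"dy":0,"dz":-0.05,"wx":0,"wy":0,"wz":0},{"dx":0,"dy":0,"dz":0,"wx":0,"wy":0,"wz":0},{"dx":0,"dy":0,"dz":0,"wx":0,"wy":0,"wz":0}]'
python3 -m pendant '[{"dx":0,"dy":0,"dz":-0.025,"wx":0,"wy":0,"wz":0},{"dx":0,"dy":0,"dz":0,"wx":0,"wy":0,"wz":0},{"dx":0,"dy":0,"dz":0,"wx":0,"wy":0,"wz":0},{"dx":0,"dy":0,"dz":0,"wx":0,"wy":0,"wz":0}]'
```

```text
time_s: 22.45
ee_pos: [0.4875, 0.2531, 0.1691]
tcp_rot: [0.977, 0.213, 0.001, -0.0]
force: [0.5, 0.7, 7.4]
grip_width: 0.0434
gripper_force: 63.0
time_s: 22.95
ee_pos: [0.4876, 0.2532, 0.1686]
tcp_rot: [0.977, 0.213, 0.002, -0.0]
force: [-0.0, -0.1, 8.5]
grip_width: 0.0432
gripper_force: 63.4
```

```bash
python3 -m pendant '[{"dx":0,"dy":0,"dz":-0.03,"wx":0,"wy":0,"wz":0},{"dx":0,"dy":0,"dz":0,"wx":0,"wy":0,"wz":0},{"dx":0,"dy":0,"dz":0,"wx":0,"wy":0,"wz":0},{"dx":0,"dy":0,"dz":0,"wx":0,"wy":0,"wz":0},{"dx":0,"dy":0,"dz":0,"wx":0,"wy":0,"wz":0}]'
python3 - <<'E'
from h import *
p,d,P,T,c=grab('scene')
q=P[150:210,340:385].reshape(-1,3);q=q[(abs(q[:,0]-.4877)<.035)&(abs(q[:,1]-.2527)<.035)]
h=np.histogram(q[:,2],np.arange(.07,.17,.005));print(*zip(h[1].round(3),h[0]))
print(get_state()['ee_pos'])
E
```

```text
time_s: 23.58
ee_pos: [0.4878, 0.2532, 0.1686]
tcp_rot: [0.977, 0.213, 0.002, -0.001]
force: [-1.7, -0.3, 14.0]
grip_width: 0.0432
gripper_force: 64.0
(np.float64(0.07), np.int64(51)) (np.float64(0.075), np.int64(60)) (np.float64(0.08), np.int64(28)) (np.float64(0.085), np.int64(45)) (np.float64(0.09), np.int64(93)) (np.float64(0.095), np.int64(33)) (np.float64(0.1), np.int64(25)) (np.float64(0.105), np.int64(12)) (np.float64(0.11), np.int64(19)) (np.float64(0.115), np.int64(16)) (np.float64(0.12), np.int64(14)) (np.float64(0.125), np.int64(11)) (np.float64(0.13), np.int64(16)) (np.float64(0.135), np.int64(13)) (np.float64(0.14), np.int64(5)) (np.float64(0.145), np.int64(1)) (np.float64(0.15), np.int64(8)) (np.float64(0.155), np.int64(10)) (np.float64(0.16), np.int64(21))
[0.4877317  0.25319924 0.16851677]
```

The collar is on the rim: the height has stopped falling while the force rose to 14 N. The beater is still held, so I'll hand it in.

```bash
python3 -c "
from workcell import *
print(sign_off())"
```

```text
the job is handed in; nothing more can be done
None
```

I stood the beater on its foot and let go, then picked it up again, meshed it with the drive head and slid it home; I handed in at about 24 s, still gripping and pressing it with about 14 N (no verdict was returned).

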